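# Aim the mirror tube at the arbor for the inspection camera

### The arm

A 6-joint arm with a two-finger parallel gripper is mounted at the origin on a cart in front of the work surface, level with it; the furniture and walls round the work are solid. World frame = base frame: x ahead of the robot, y to its left, z up, the work surface at z = 0. Lengths are in m, angles in degrees, forces in N, time in s.
With the tool pointing down it reaches from about 0.15 to 0.775 m from the base axis. Payload 6.1 kg.
Tool frame: the origin (TCP) lies at the very end of the fingers, on their centre line; the grasp point (between the pads) lies 19 mm behind it; z points along the fingers, y is the direction in which the jaws open and shut (so a half turn about z gives the same grasp; the last joint's range is limited). The gripper opens to 85 mm and grips with 20 to 120 N. Pads are 22 mm wide; open, the fingers measure 114 mm over their backs; the gripper's body (76 mm by 85 mm) begins 54 mm behind the grasp point. The pads swing forward as they close: fully open they stand 13 mm farther back than shut.
Start: joints at [-64.343, 7.208, -2.269, 80.523, 0, 90], TCP at [0.227, -0.473, 0.204] pointing down, gripper open.
Joint ranges: [-155.77, 155.77], [-54.66, 111.73], [-72.52, 77.12], [-102.08, 115.82], [-83.92, 84.16], [-180, 180]. Speed limits (degrees/s): [136.94, 136.94, 172.46, 180, 180, 180].

### API

Orientations are given as a 3x3 rotation matrix whose columns are the frame's x, y, z axes.
In Python, from bench import ctrl gives the robot as it stands.
- The arm moves only by the tool servo_tool, never from a script. Its argument "steps" is a list that holds one entry, the list of rows, each a list of 7 numbers: the shift along the tool's x, y, z as a fraction of full scale, then the turn, a rotation vector about the tool's x, y, z as a fraction of full scale, then the closure in counts, from 0 (fully open) to 255 (shut). In form: [[[dx, dy, dz, wx, wy, wz, claw], ...]]. A call has 1 to 8 rows; each row is the pose to reach, as a shift and turn from the pose commanded when the call began, along the tool's axes at that moment, turning the shorter way round; what a row does not reach only later rows make up. Full scale, the value 1, is 0.1 m for a shift and 360 degrees for a turn. A row lasts 1/10 s, in which the tool goes at most 50 mm and 8.59 degrees, less where a joint would pass 70% of its speed; a pose out of reach is approached as far as the arm can. A call with a number of a shift or a turn outside -1 to 1 is refused whole. A call with a gripper value outside its range is refused whole. The fingers move at their own pace and stop on an object; "squeeze" is the grip in N (left out, the last holds). Time passes only in rows, so rows that repeat a pose let the fingers close. It gives the time, the measured TCP pose, the force and the opening at its end, in the units of the state.
- ctrl.state(): the state, without advancing time (a new reading comes with each control period).
- ctrl.capture(name): name is "scene" or "top"; returns (picture, depth): 480x640x3 uint8, red, green, blue; 480x640 float32, m along the optical axis (not along the pixel's ray), 0 where there is no reading.
- ctrl.camera_model(name): a dict with "intrinsics" (3x3 intrinsics, pixels), "k1" (the pictures are not rectified: a ray, as slopes to the right and down, at radius r is drawn at 1 + k1 r^2 times it, then the intrinsics apply), "pose" (4x4, takes a point from camera to world coordinates). Camera axes: x right, y up, looking along -z (the intrinsics and any distortion apply to the point x, -y, -z); pixel columns grow to the right and rows downward; lengths in m; the calibration is good to about 2 mm. A picture is of the moment at which its call begins. camera_model takes no time and is no camera call.
- ctrl.sign_off(): hands the job in, once; it reports no verdict.
Trained networks look in the newest picture that a camera, given by its name, has taken for a name from the list of things; names that differ only in an ending like _2 or _b are one class to them, and where a whole thing is asked for, a point or a joint stands for the part that bears it (a point fixed in the world has none). Each returns a list of dicts, best first, with "score" (0 to 1); they miss things now and then, are a little off and sometimes report something else, mostly with a low value. They report only what shows in the picture. A call takes as long as a camera call. They do not tell look-alikes from the thing itself.
- ctrl.search_frame(target, camera): "box" ([left, top, right, bottom] in pixels, round what is visible of it).
The state is a dict: "time_s": time; "joints": joint angles; "qd": joint speeds; "effort": joint torques, N m; "ee_pos": TCP position; "ee_rot": TCP orientation; "ft_force": force on the tool from outside, world axes, zero at the start; "wrist_torque": the same for the moment, N m; "opening": opening from 0.0 (shut) to 1.0 (fully open).
Only numpy, scipy, OpenCV 4.12 (cv2) and the standard library are available. Lean on these libraries where they do the work, as an engineer would, in place of code of your own. Each camera call takes 0.05 s, during which the arm holds its last target. There are 200 camera calls.

### The job

Pick up the mirror tube by its round top and stand it upright, fully down, in the flared collar of the upward-looking camera, turned so that its 45-degree mirror looks straight at the stepped round arbor (not at the hexagonal adapter) and the camera below sees the arbor's dark band centred in the mirror. The collar has no clamp, so finish while still gripping the tube, holding it still at that angle. Leave the arbor, the adapter and the other things standing and lying where they are.

Things in the scene. Friction and masses are not known exactly. Their poses are not given: they have to be found in the camera images.
- mirror_tube: loose upright aluminium tube, 30 mm in diameter, 115 mm tall, 0.08 to 0.17 kg, standing on its foot on the table. Origin: centre of the underside of its foot; z up along the tube, x the direction in which its mirror looks. Round foot part 0 to 38 mm, window 38 to 73 mm, open to front and sides, with a spine at the back (-x), round grip part 77 to 115 mm
- mirror (a point): the tube's flat mirror in the window, on the tube's axis 55 mm above the foot, fixed at 45 degrees, facing forward and down; same axes as the tube. The camera looks up the tube's axis and the mirror turns its view out level along the tube's +x: turning the tube about its axis by an angle turns the view by the same angle
- visor_tip (a point): middle of the front edge of the flat dark visor over the window: 26 mm wide, 72 to 77 mm above the foot, sticking out along the tube's +x to 35 mm from its axis; from above it shows which way the mirror looks
- grip (a point): middle of the tube's round grip part, on its axis 97 mm above the foot; 30 mm in diameter, from the visor (77 mm) to the flat top (115 mm): grasp it there from above, at any yaw, without covering the window
- camera_base: the camera: flat grey square housing, 80 x 80 x 12 mm, fixed to the table; its lens looks straight up through the collar. Origin: centre of its underside, z up. Dark steel collar round the lens: straight bore 32.8 mm wide from 12 to 32 mm above the table, then flared to 46.8 mm at the mouth, 44 mm above the table; 55 mm across outside at the mouth
- seat (a point): centre of the collar's inner floor (the lens), 12 mm above the table, on which the tube's foot rests when it is fully down; z up
- arbor: stepped round steel arbor standing upright, 43 mm in diameter at the bottom, 98 mm tall, loose, with a dark band round its slimmer upper part. Origin: centre of its underside, z up
- band (a point): the mark to be seen: centre of the arbor's dark band, on the arbor's axis 61 mm above its underside
- hex_adapter: hexagonal metal adapter standing on its thread, 51 x 44 mm, 94 mm tall, loose: a bystander. Origin: centre of its underside. It and the arbor may swap places
- big_nut: large steel nut, 47 x 41 x 20 mm, lying loose: a bystander. Origin: centre of its underside
- spacer_ring: steel ring, 54 mm across, 12 mm high, lying loose: a bystander. Origin: centre of its underside
Not all that is in view belongs to the job. Leave any orange or red look-alike of the mirror_tube alone.

How it is judged:
By the outcome, as a careful person would: the job done as asked, in the order asked, and still so for the second after the job is handed in, while the arm keeps its last pose, push and grip.
It also fails if it takes over 38 s, if anything falls off the work surface, if the arm or the gripper's body presses on something with over 40 N, if the wrist force passes 120 N, or if a joint passes its speed limit or range.

## Working session

There is one attempt and no reset: what is moved stays moved. The work goes in short steps, Python scripts to look and compute and a tool call to move; the robot and the scene stay as the last step left them, time stands still between calls to the robot, and variables do not carry over. Pictures are saved under pics/ and viewed, about 8 in all and at most 12, crops included, and the job is handed in when it is done.

Besides the shell and the picture viewer there is one more tool, called after "Request:" as name(argument=value, ...), one argument or row to a line, values as JSON. servo_tool: Moves the arm, as the interface text tells. Shift numbers are shares of 0.1 m and turn numbers shares of 360 degrees, none past 1 either way. Its arguments: {"type":"object","properties":{"steps":{"type":"array","items":{"type":"array","items":{"type":"array","items":{"type":"number"}}}},"squeeze":{"type":"number"}},"required":["steps"]}

```bash
mkdir -p pics; cat > h.py <<'E'
import numpy as np, cv2
from bench import ctrl
def cap(n,f=None):
    p,d=ctrl.capture(n)
    if f: cv2.imwrite('pics/'+f,cv2.cvtColor(p,cv2.COLOR_RGB2BGR))
    return p,d
def ray(m,u,v):
    K=np.array(m['intrinsics']);k=m['k1']
    s=np.array([(u-K[0,2])/K[0,0],(v-K[1,2])/K[1,1]]);x=s.copy()
    for _ in range(20): x=s/(1+k*(x@x))
    P=np.array(m['pose']);return P[:3,3],P[:3,:3]@np.array([x[0],-x[1],-1.])
def atz(m,u,v,z):
    o,d=ray(m,u,v);return o+d*(z-o[2])/d[2]
def atd(m,u,v,dep):
    o,d=ray(m,u,v);return o+d*dep
def proj(m,p):
    P=np.array(m['pose']);c=P[:3,:3].T@(np.array(p)-P[:3,3]);x=np.array([c[0],-c[1]])/-c[2]
    x=x*(1+m['k1']*(x@x));K=np.array(m['intrinsics']);return K[:2,:2]@x+K[:2,2]
E
python3 - <<'E'
from h import *
for n in('scene','top'):
    p,d=cap(n,n+'1.png');m=ctrl.camera_model(n);print(n,np.round(m['pose'],3).tolist(),np.round(m['intrinsics'],1).tolist(),m['k1'],(d>0).mean())
    np.save(n+'1.npy',d)
    for t in('mirror_tube','camera_base','arbor','hex_adapter','visor_tip'):
        for r in ctrl.search_frame(t,n)[:3]: print(t,np.round(r['box']),round(r['score'],2))
print(ctrl.state())
E
```

```text
scene [[-0.614, 0.472, -0.632, -0.224], [-0.789, -0.351, 0.504, 0.796], [0.016, 0.809, 0.588, 0.764], [0.0, 0.0, 0.0, 1.0]] [[499.6, 0.0, 317.4], [0.0, 499.6, 229.4], [0.0, 0.0, 1.0]] -0.08695092583229926 0.9959407552083334
mirror_tube [344. 174. 356. 215.] 0.79
mirror_tube [359. 283. 385. 335.] 0.76
mirror_tube [301. 241. 321. 285.] 0.74
camera_base [346. 219. 390. 248.] 0.76
hex_adapter [264. 202. 282. 237.] 0.92
hex_adapter [305. 244. 316. 286.] 0.55
visor_tip [345. 175. 356. 216.] 0.96
visor_tip [294. 210. 313. 254.] 0.86
visor_tip [301. 240. 318. 287.] 0.73
top [[0.011, 0.987, -0.162, 0.298], [-1.0, 0.007, -0.025, 0.228], [-0.023, 0.162, 0.987, 1.12], [0.0, 0.0, 0.0, 1.0]] [[468.3, 0.0, 322.0], [0.0, 468.3, 239.8], [0.0, 0.0, 1.0]] -0.00941148400251804 0.995908203125
mirror_tube [172. 184. 199. 208.] 0.81
mirror_tube [411. 170. 436. 193.] 0.76
mirror_tube [305. 232. 320. 261.] 0.71
camera_base [385. 216. 422. 255.] 0.66
arbor [445. 158. 466. 184.] 0.67
hex_adapter [318. 152. 336. 184.] 0.82
hex_adapter [309. 234. 319. 259.] 0.4
visor_tip [412. 168. 437. 195.] 0.91
visor_tip [303. 322. 327. 344.] 0.87
visor_tip [307. 236. 324. 261.] 0.78
{'time_s': 0.6, 'joints': array([-6.43415292e+01,  7.20807791e+00, -2.26624266e+00,  8.05236481e+01,
       -1.53429932e-04,  9.00021260e+01]), 'qd': array([ 0.01433824,  0.00488605, -0.07427385, -0.13740621,  0.07477948,
       -0.03573065]), 'effort': array([-5.45991566e-05, -4.35433316e+01,  3.52944589e+01,  1.13711267e-03,
        2.88684976e-05, -2.30961756e-07]), 'ee_pos': array([ 0.2273293 , -0.47323488,  0.20421343]), 'ee_rot': array([[ 9.01407176e-01,  4.32972404e-01,  1.29374743e-05],
       [ 4.32972405e-01, -9.01407175e-01, -3.31163696e-05],
       [-2.67654200e-06,  3.54529026e-05, -9.99999999e-01]]), 'ft_force': array([0.01917194, 0.5716133 , 0.0595715 ]), 'wrist_torque': array([0.02488934, 0.01306026, 0.02147156]), 'opening': 0.9978216565578519}
```

```bash
python3 - <<'E'
import cv2
a=cv2.imread('pics/scene1.png')[150:360,220:430];cv2.imwrite('pics/s1c.png',cv2.resize(a,(600,600),interpolation=2)) if 0 else cv2.imwrite('pics/s1c.png',cv2.resize(a,(600,600),interpolation=cv2.INTER_CUBIC))
a=cv2.imread('pics/top1.png')[130:360,150:480];cv2.imwrite('pics/t1c.png',cv2.resize(a,(800,558),interpolation=cv2.INTER_CUBIC))
E
```

```text
(no output)
```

View pics/s1c.png

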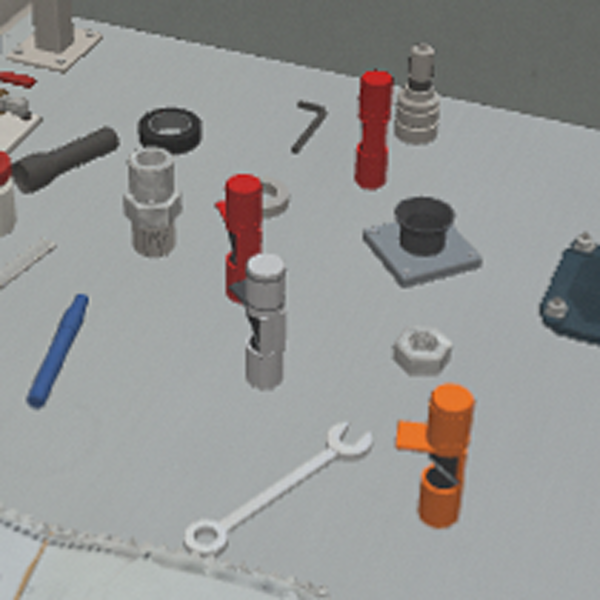

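View pics/t1c.png

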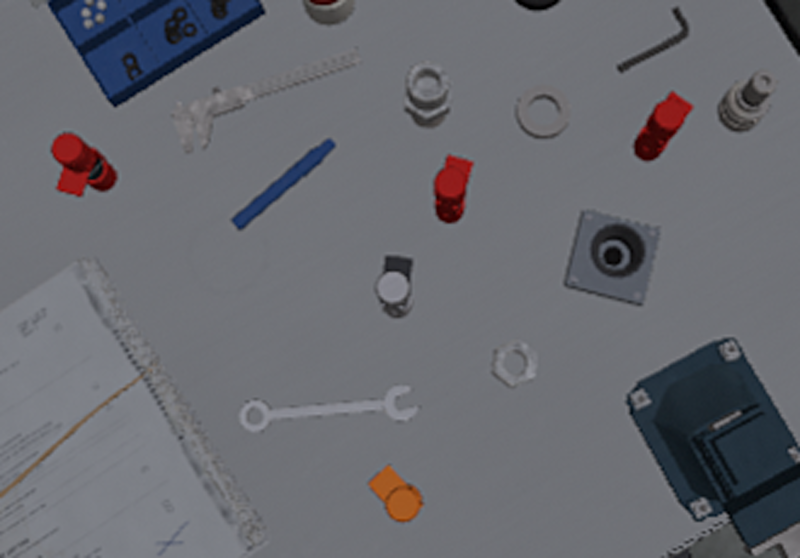

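```bash
cat > cloud.py <<'E'
from h import *
def cloud(n,d):
    m=ctrl.camera_model(n);K=np.array(m['intrinsics']);v,u=np.mgrid[:480,:640]
    s=np.stack([(u-K[0,2])/K[0,0],(v-K[1,2])/K[1,1]],-1);x=s.copy()
    for _ in range(15): x=s/(1+m['k1']*(x**2).sum(-1,keepdims=True))
    c=np.stack([x[...,0],-x[...,1],-np.ones(u.shape)],-1)*d[...,None]
    P=np.array(m['pose']);return c@P[:3,:3].T+P[:3,3]
E
python3 - <<'E'
from cloud import *
C={n:cloud(n,np.load(n+'1.npy')) for n in('scene','top')}
T=C['top']
S={'tube':(312,248),'cam':(402,235),'arbor':(457,173),'hex':(326,170),'red1':(336,208),'red2':(424,182),'nut':(362,280),'ring':(374,176),'orange':(316,337),'red3':(180,195),'arm':(440,320)}
for k,(u,v) in S.items():
    c=T[v,u];print(k,'seed',np.round(c,3))
    for n in C:
        q=C[n].reshape(-1,3);q=q[np.hypot(*(q[:,:2]-c[:2]).T)<.06]
        q=q[q[:,2]>.008];
        if len(q)<5: continue
        zt=np.percentile(q[:,2],98);h=q[q[:,2]>zt-.008]
        print('  ',n,len(q),'ztop',round(zt,4),'top mid',np.round((h.min(0)+h.max(0))/2,4)[:2],'mean',np.round(h.mean(0),4)[:2],'ext',np.round(np.ptp(h,axis=0)[:2],3))
E
```

```text
tube seed [0.444 0.275 0.117]
   scene 618 ztop 0.1159 top mid [0.4421 0.2757] mean [0.4406 0.2775] ext [0.03 0.03]
   top 303 ztop 0.1186 top mid [0.4441 0.275 ] mean [0.4441 0.275 ] ext [0.027 0.026]
cam seed [0.492 0.065 0.012]
   scene 729 ztop 0.0442 top mid [0.4913 0.0621] mean [0.4932 0.0591] ext [0.054 0.055]
   top 1052 ztop 0.0465 top mid [0.4927 0.0637] mean [0.4937 0.0634] ext [0.051 0.05 ]
arbor seed [ 0.632 -0.059  0.059]
   scene 378 ztop 0.0981 top mid [ 0.6404 -0.0661] mean [ 0.6393 -0.065 ] ext [0.024 0.024]
   top 402 ztop 0.1006 top mid [ 0.6438 -0.066 ] mean [ 0.6429 -0.0653] ext [0.024 0.023]
hex seed [0.626 0.247 0.096]
   scene 584 ztop 0.0946 top mid [0.6403 0.248 ] mean [0.6391 0.2486] ext [0.039 0.036]
   top 421 ztop 0.0976 top mid [0.6439 0.2469] mean [0.6429 0.2464] ext [0.039 0.037]
red1 seed [0.532 0.224 0.118]
   scene 432 ztop 0.1156 top mid [0.5388 0.2251] mean [0.5369 0.2261] ext [0.029 0.029]
   top 322 ztop 0.119 top mid [0.5403 0.2246] mean [0.5401 0.2241] ext [0.027 0.029]
red2 seed [0.593 0.029 0.115]
   scene 401 ztop 0.1158 top mid [0.6033 0
[... 456 characters left out ...]
op 254 ztop 0.0165 top mid [0.6409 0.1292] mean [0.6407 0.1297] ext [0.053 0.052]
orange seed [0.255 0.264 0.114]
   scene 788 ztop 0.1152 top mid [0.2513 0.2646] mean [0.2502 0.266 ] ext [0.031 0.03 ]
   top 1558 ztop 1.12 top mid [0.2976 0.2284] mean [0.2976 0.2284] ext [0. 0.]
red3 seed [0.56  0.57  0.118]
   scene 623 ztop 0.1164 top mid [0.5694 0.5776] mean [0.5671 0.5783] ext [0.028 0.027]
   top 452 ztop 0.1183 top mid [0.572  0.5773] mean [0.5708 0.5765] ext [0.03  0.029]
arm seed [ 0.293 -0.012  0.048]
   scene 2268 ztop 0.1274 top mid [ 0.2562 -0.0429] mean [ 0.2521 -0.0399] ext [0.044 0.052]
   top 2389 ztop 0.1303 top mid [ 0.2568 -0.0422] mean [ 0.2544 -0.0414] ext [0.045 0.054]
```

```bash
cat > visor.py <<'E'
from cloud import *
# dark pixels between radii 18..45mm of axis, ray-intersected with visor-top plane z
def visor(n,p,d,axis,z,yaw0=None):
    m=ctrl.camera_model(n);C=cloud(n,d);g=p.max(-1).astype(int);out=[]
    r=np.hypot(C[...,0]-axis[0],C[...,1]-axis[1])
    M=(r>.017)&(r<.045)&(abs(C[...,2]-z)<.007)
    q=C[M][:,:2]-axis
    return M.sum(),np.round(q.mean(0),4),np.degrees(np.arctan2(*q.mean(0)[::-1])),np.round((q@(q.mean(0)/np.linalg.norm(q.mean(0)))).max(),3)
E
python3 - <<'E'
from visor import *
for n,o in(('top',.0025),('scene',0)):
    p=cv2.imread('pics/%s1.png'%n)[...,::-1]
    print(n,visor(n,p,np.load(n+'1.npy'),np.array([.444,.275] if n=='top' else [.442,.2755]),.077+o))
R=np.array(ctrl.state()['ee_rot']);e=ctrl.state()['ee_pos']
print(R.T@(np.array([.443,.275,.20])-e), len(ctrl.state()))
E
```

```text
top (np.int64(87), array([ 0.0265, -0.0035]), np.float64(-7.620925011184832), np.float64(0.035))
scene (np.int64(33), array([0.0275, 0.0052]), np.float64(10.649557182561074), np.float64(0.039))
[ 0.51837219 -0.58108497  0.00419144] 9
```

Request:
servo_tool(
  steps=[
    [[0.4,-0.4,-0.1,0,0,0,0],[0.8,-0.8,-0.2,0,0,0,0],[1,-1,-0.2,0,0,0.02,0],[1,-1,-0.2,0,0,0.02,0]],
  ],
)

```text
time_s: 1.0
ee_pos: [0.2751, -0.3364, 0.2255]
ee_rot: [[0.948, 0.318, 0.002], [0.318, -0.948, -0.0], [0.001, 0.001, -1.0]]
ft_force: [-0.5, 0.4, -0.5]
opening: 1.001
```

Request:
servo_tool(
  steps=[
    [[0.35,-0.4,0,0,0,0,0],[0.7,-0.8,0,0,0,0,0],[0.8,-1,0,0,0,0,0]],
  ],
)

```text
time_s: 1.3
ee_pos: [0.3191, -0.218, 0.2242]
ee_rot: [[0.948, 0.318, 0.001], [0.318, -0.948, 0.0], [0.001, 0.0, -1.0]]
ft_force: [0.7, -1.3, 0.8]
opening: 1.0
```

Request:
servo_tool(
  steps=[
    [[0.35,-0.4,0,0,0,0,0],[0.7,-0.8,0,0,0,0,0],[0.8,-1,0,0,0,0,0]],
  ],
)

```text
time_s: 1.6
ee_pos: [0.3637, -0.0975, 0.2242]
ee_rot: [[0.948, 0.319, 0.001], [0.319, -0.948, 0.0], [0.001, 0.0, -1.0]]
ft_force: [-0.3, 0.2, 0.4]
opening: 1.001
```

Request:
servo_tool(
  steps=[
    [[0.35,-0.4,0,0,0,0,0],[0.7,-0.8,0,0,0,0,0],[0.8,-1,0,0,0,0,0]],
  ],
)

```text
time_s: 1.9
ee_pos: [0.4083, 0.0231, 0.224]
ee_rot: [[0.948, 0.319, 0.001], [0.319, -0.948, 0.0], [0.001, -0.0, -1.0]]
ft_force: [0.9, -0.2, -0.2]
opening: 0.996
```

Request:
servo_tool(
  steps=[
    [[0.35,-0.4,0,0,0,0,0],[0.7,-0.8,0,0,0,0,0],[0.8,-1,0,0,0,0,0],[0.8,-1,0,0,0,0,0]],
  ],
)

```text
time_s: 2.3
ee_pos: [0.4522, 0.1437, 0.2233]
ee_rot: [[0.947, 0.321, -0.001], [0.321, -0.947, 0.0], [-0.001, -0.0, -1.0]]
ft_force: [0.4, -0.9, -0.4]
opening: 1.004
```

```bash
python3 - <<'E'
from h import *
s=ctrl.state();R=np.array(s['ee_rot']);print(s['time_s'],s['ee_pos'],np.round(R,3).tolist(),np.round(s['joints'],2))
print(R.T@(np.array([.443,.275,.15])-s['ee_pos']),np.degrees(np.arctan2(R[1,0],R[0,0]))+7.6)
E
```

```text
2.3 [0.45217571 0.14366609 0.2232819 ] [[0.947, 0.321, -0.001], [0.321, -0.947, 0.0], [-0.001, -0.0, -1.0]] [ 1.7610e+01  1.8100e+00 -5.7700e+00  8.2460e+01  3.0000e-02  1.7888e+02]
[ 0.03353424 -0.12729147  0.07331687] 26.330775698572822
```

Request:
servo_tool(
  steps=[
    [[0.1,-0.3,0,0,0,-0.19,0],[0.2,-0.6,0,0,0,-0.19,0],[0.33,-1,0,0,0,-0.19,0],[0.33,-1,0,0,0,-0.19,0],[0.33,-1,0,0,0,-0.19,0],[0.33,-1,0,0,0,-0.19,0],[0.33,-1,0,0,0,-0.19,0],[0.33,-1,0,0,0,-0.19,0]],
  ],
)

```text
time_s: 3.1
ee_pos: [0.4512, 0.2452, 0.2241]
ee_rot: [[0.049, 0.999, 0.0], [0.999, -0.049, -0.0], [-0.0, 0.0, -1.0]]
ft_force: [-0.1, 0.4, -0.7]
opening: 0.999
```

Request:
servo_tool(
  steps=[
    [[0,0,0,0,0,-0.237,0],[0,0,0,0,0,-0.237,0],[0,0,0,0,0,-0.237,0],[0,0,0,0,0,-0.237,0],[0,0,0,0,0,-0.237,0],[0,0,0,0,0,-0.237,0],[0,0,0,0,0,-0.237,0],[0,0,0,0,0,-0.237,0]],
  ],
)

```text
time_s: 3.9
ee_pos: [0.4512, 0.2451, 0.2242]
ee_rot: [[-0.913, 0.408, 0.0], [0.408, 0.913, -0.0], [-0.0, -0.0, -1.0]]
ft_force: [0.8, 0.0, 0.1]
opening: 1.002
```

```bash
python3 - <<'E'
from h import *
s=ctrl.state();R=np.array(s['ee_rot']);print(s['time_s'],s['ee_pos'],np.round(R,3).tolist(),np.round(s['joints'],2))
print(R.T@(np.array([.443,.275,.09])-s['ee_pos']),np.degrees(np.arctan2(R[1,0],R[0,0]))-172.4)
E
```

```text
3.9 [0.4512071  0.2451324  0.22419295] [[-0.913, 0.408, 0.0], [0.408, 0.913, -0.0], [-0.0, -0.0, -1.0]] [ 2.853e+01  6.020e+00 -1.110e+00  8.287e+01 -2.000e-02  5.259e+01]
[0.01971467 0.02395973 0.13418063] -16.46079342288789
```

Request:
servo_tool(
  steps=[
    [[0.197,0.24,0.2,0,0,-0.046,0],[0.197,0.24,0.4,0,0,-0.046,0],[0.197,0.24,0.7,0,0,-0.046,0],[0.197,0.24,0.9,0,0,-0.046,0],[0.197,0.24,0.9,0,0,-0.046,0]],
  ],
)

```text
time_s: 4.4
ee_pos: [0.4415, 0.2743, 0.1313]
ee_rot: [[-0.991, 0.137, -0.004], [0.137, 0.991, -0.003], [0.004, -0.004, -1.0]]
ft_force: [0.4, -0.4, 0.1]
opening: 0.999
```

Request:
servo_tool(
  steps=[
    [[0,0,0.25,0,0,0,0],[0,0,0.5,0,0,0,0],[0,0,0.5,0,0,0,0],[0,0,0.5,0,0,0,0]],
  ],
)

```text
time_s: 4.8
ee_pos: [0.4432, 0.2759, 0.0854]
ee_rot: [[-0.991, 0.137, 0.0], [0.137, 0.991, 0.0], [-0.0, 0.0, -1.0]]
ft_force: [1.0, -0.7, 0.7]
opening: 1.001
```

Request:
servo_tool(
  steps=[
    [[0,0,0,0,0,0,60],[0,0,0,0,0,0,100],[0,0,0,0,0,0,130],[0,0,0,0,0,0,150],[0,0,0,0,0,0,170],[0,0,0,0,0,0,190],[0,0,0,0,0,0,220],[0,0,0,0,0,0,255]],
  ],
  squeeze=40,
)

```text
time_s: 5.6
ee_pos: [0.4431, 0.2765, 0.0849]
ee_rot: [[-0.991, 0.136, 0.001], [0.136, 0.991, 0.001], [-0.001, 0.001, -1.0]]
ft_force: [0.1, -1.0, 6.5]
opening: 0.309
```

Request:
servo_tool(
  steps=[
    [[0,0,0,0,0,0,255],[0,0,0,0,0,0,255],[0,0,0,0,0,0,255]],
  ],
)

```text
time_s: 5.9
ee_pos: [0.4431, 0.2765, 0.0849]
ee_rot: [[-0.991, 0.136, 0.001], [0.136, 0.991, 0.001], [-0.001, 0.001, -1.0]]
ft_force: [-0.1, -1.0, 5.6]
opening: 0.303
```

Request:
servo_tool(
  steps=[
    [[0,0,-0.1,0,0,0,255],[0,0,-0.3,0,0,0,255],[0,0,-0.5,0,0,0,255],[0,0,-0.7,0,0,0,255],[0,0,-0.7,0,0,0,255]],
  ],
  squeeze=60,
)

```text
time_s: 6.4
ee_pos: [0.4437, 0.277, 0.1568]
ee_rot: [[-0.991, 0.136, 0.003], [0.136, 0.991, 0.002], [-0.003, 0.003, -1.0]]
ft_force: [1.4, 0.1, -1.4]
opening: 0.291
```

```bash
python3 - <<'E'
from visor import *
s=ctrl.state();R=np.array(s['ee_rot']);e=s['ee_pos'];print(s['time_s'],e,s['opening'],s['ft_force'],np.degrees(np.arctan2(R[1,0],R[0,0])))
for n in('scene','top'):
    p,d=cap(n,n+'2.png');np.save(n+'2.npy',d);C=cloud(n,d)
    u,v=proj(ctrl.camera_model(n),e).astype(int);a=cv2.imread(f'pics/{n}2.png')[max(v-60,0):v+80,max(u-70,0):u+70]
    cv2.imwrite(f'pics/{n}2c.png',cv2.resize(a,(400,400),interpolation=cv2.INTER_CUBIC))
    z=C[...,2];r=np.hypot(C[...,0]-e[0],C[...,1]-e[1])
    M=(r<.06)&(z<.2)&(z>.03);print(n,M.sum(),'lowest near axis',np.percentile(z[(r<.02)&(z>.03)],1))
    print(n,visor(n,p,d,e[:2],e[2]-.008))
a=np.hstack([cv2.imread('pics/scene2c.png'),cv2.imread('pics/top2c.png')]);cv2.imwrite('pics/c2.png',a)
E
```

```text
6.4 [0.443732   0.27699235 0.1568164 ] 0.29147932133037 [ 1.44325655  0.05350852 -1.37711169] 172.1760025786865
scene 768 lowest near axis 0.07472396568198643
scene (np.int64(30), array([0.0275, 0.0052]), np.float64(10.647823765292799), np.float64(0.038))
top 0 lowest near axis 0.6673306752244016visor.py:8: RuntimeWarning: Mean of empty slice.
  return M.sum(),np.round(q.mean(0),4),np.degrees(np.arctan2(*q.mean(0)[::-1])),np.round((q@(q.mean(0)/np.linalg.norm(q.mean(0)))).max(),3)
  ret = um.true_divide(
Traceback (most recent call last):
  File "visor.py", line 8, in visor
    return M.sum(),np.round(q.mean(0),4),np.degrees(np.arctan2(*q.mean(0)[::-1])),np.round((q@(q.mean(0)/np.linalg.norm(q.mean(0)))).max(),3)
                                                                                           ~~~~~~~~~~~~~~~~~~~~~~~~~~~~~~~~~~~~~~~~~~~~~^^
ValueError: zero-size array to reduction operation maximum which has no identity
```

```bash
python3 - <<'E'
from visor import *
e=np.array([.4437,.277,.1568]);m=ctrl.camera_model('scene')
u,v=proj(m,e).astype(int);a=cv2.imread('pics/scene2.png');f=8
b=a[v-20:v+50,u-40:u+40];b=cv2.resize(b,None,fx=f,fy=f,interpolation=cv2.INTER_CUBIC)
b2=b.copy()
# overlay: visor outline at yaw -7.6, window/axis model; foot z = e.z-.085
z0=e[2]-.0851;y=np.radians(-7.6);ax=e[:2]+[-.001,-.0005]
def P(x,yy,z):
    w=[ax[0]+np.cos(y)*x-np.sin(y)*yy,ax[1]+np.sin(y)*x+np.cos(y)*yy,z0+z];q=(proj(m,w)-[u-40,v-20]+.5)*f;return tuple(int(t) for t in q)
for z in(.072,.077):
    L=[P(.01,.013,z),P(.035,.013,z),P(.035,-.013,z),P(.01,-.013,z)]
    cv2.polylines(b2,[np.array(L)],False,(0,0,255),1)
for z in(0,.038,.077,.115): cv2.polylines(b2,[np.array([P(.015*np.cos(t),.015*np.sin(t),z) for t in np.linspace(0,6.28,40)])],True,(0,255,0),1)
o=np.hstack([b,b2]);cv2.imwrite('pics/c2.png',cv2.resize(o,(800,int(800*o.shape[0]/o.shape[1]))))
E
```

```text
(no output)
```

View pics/c2.png

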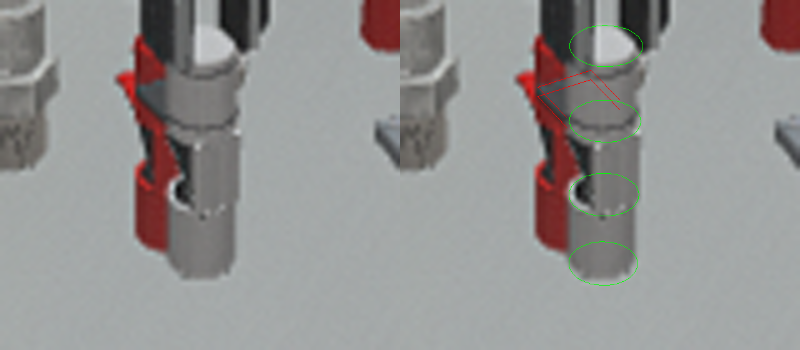

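Request:
servo_tool(
  steps=[
    [[-0.1,-0.25,0,0,0,0,255],[-0.23,-0.6,0,0,0,0,255],[-0.35,-0.9,0,0,0,0,255],[-0.38,-1,0,0,0,0,255]],
  ],
)

```text
time_s: 6.9
ee_pos: [0.4662, 0.1695, 0.1526]
ee_rot: [[-0.99, 0.139, -0.002], [0.139, 0.99, -0.001], [0.002, -0.002, -1.0]]
ft_force: [-0.3, 1.0, -0.1]
opening: 0.291
```

Request:
servo_tool(
  steps=[
    [[-0.15,-0.35,0,0,0,0.02,255],[-0.28,-0.7,0,0,0,0.04,255],[-0.38,-0.95,0,0,0,0.06,255],[-0.39,-1,0,0,0,0.08,255],[-0.39,-1,0,0,0,0.092,255],[-0.39,-1,0,0,0,0.092,255],[-0.39,-1,0,0,0,0.092,255]],
  ],
)

```text
time_s: 7.6
ee_pos: [0.4913, 0.0679, 0.1534]
ee_rot: [[-0.757, 0.654, -0.001], [0.654, 0.757, 0.0], [0.001, -0.001, -1.0]]
ft_force: [0.5, -0.2, -1.3]
opening: 0.287
```

```bash
cat > st.py <<'E'
from visor import *
def st(t=(.492,.063,.097),yaw=139.1):
    s=ctrl.state();R=np.array(s['ee_rot']);e=s['ee_pos'];y=np.degrees(np.arctan2(R[1,0],R[0,0]))
    print(s['time_s'],np.round(e,4),round(s['opening'],3),'F',np.round(s['ft_force'],1),'T',np.round(s['wrist_torque'],2),'yaw',round(y,2),'tilt',np.round(R[:,2],3),'d',np.round(R.T@(np.array(t)-e),4),'wz',round((y-yaw)/360,4))
    return e,R,y
def over(name,out,z0,ax,yawd,f=8,W=45,up=30,dn=50):
    m=ctrl.camera_model('scene');p,d=cap('scene',name);np.save('last.npy',d);a=cv2.imread('pics/'+name)
    u,v=proj(m,[ax[0],ax[1],z0+.085]).astype(int);y=np.radians(yawd)
    b=cv2.resize(a[v-up:v+dn,u-W:u+W],None,fx=f,fy=f,interpolation=cv2.INTER_CUBIC);b2=b.copy()
    def P(x,yy,z):
        w=[ax[0]+np.cos(y)*x-np.sin(y)*yy,ax[1]+np.sin(y)*x+np.cos(y)*yy,z0+z];return tuple(int(t) for t in (proj(m,w)-[u-W,v-up]+.5)*f)
    for z in(.072,.077): cv2.polylines(b2,[np.array([P(.01,.013,z),P(.035,.013,z),P(.035,-.013,z),P(.01,-.013,z)])],False,(0,0,255),1)
    for z in(0,.038,.077,.115): cv2.polylines(b2,[np.array([P(.015*np.cos(t),.015*np.sin(t),z) for t in np.linspace(0,6.28,40)])],True,(0,255,0),1)
    o=np.hstack([b,b2]);cv2.imwrite('pics/'+out,cv2.resize(o,(800,int(800*o.shape[0]/o.shape[1]))))
E
python3 - <<'E'
from st import *
e,R,y=st();over('s3.png','c3.png',e[2]-.0851,e[:2],y-180+.2)
E
```

```text
7.6 [0.4913 0.0679 0.1534] 0.287 F [ 0.5 -0.2 -1.3] T [-0.01 -0.    0.04] yaw 139.18 tilt [-0.001  0.    -1.   ] d [-0.0038 -0.0032  0.0564] wz 0.0002
```

View pics/c3.png

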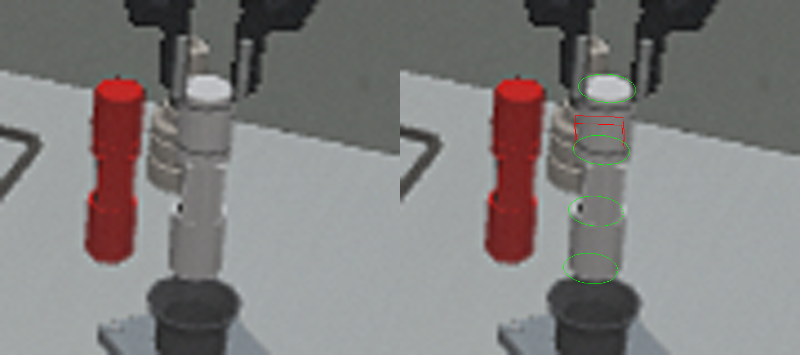

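```bash
python3 - <<'E'
from st import *
from scipy.optimize import least_squares
C=cloud('scene',np.load('last.npy')).reshape(-1,3);e,R,y=st()
cd=np.array([-.63,.5])
for lo,hi in((.07,.105),(.146,.152),(.146,.16)):
    q=C[(np.hypot(*(C[:,:2]-e[:2]).T)<.024)&(C[:,2]>lo)&(C[:,2]<hi)]
    f=least_squares(lambda a:np.hypot(*(q[:,:2]-a).T)-.015,e[:2],loss='soft_l1',f_scale=.001);print(lo,len(q),f.x-e[:2],f.x,np.std(f.fun))
# collar outside & mouth fit, first picture
C=cloud('scene',np.load('scene1.npy')).reshape(-1,3)
q=C[(np.hypot(*(C[:,:2]-[.4915,.0625]).T)<.032)&(C[:,2]>.0425)&(C[:,2]<.047)]
h=cv2.minEnclosingCircle(q[:,:2].astype(np.float32));print(len(q),h)
q=C[(np.hypot(*(C[:,:2]-[.4915,.0625]).T)<.07)&(C[:,2]>.008)&(C[:,2]<.016)]
print(cv2.minAreaRect((q[:,:2]*1000).astype(np.float32)))
C=cloud('top',np.load('top1.npy')).reshape(-1,3)
q=C[(np.hypot(*(C[:,:2]-[.4925,.0635]).T)<.07)&(C[:,2]>.009)&(C[:,2]<.02)]
print(cv2.minAreaRect((q[:,:2]*1000).astype(np.float32)))
E
```

```text
7.65 [0.4913 0.068  0.1536] 0.288 F [ 0.2  0.3 -1.3] T [-0.06 -0.02 -0.01] yaw 139.18 tilt [-0.001  0.    -1.   ] d [-0.0038 -0.0033  0.0566] wz 0.0002
0.07 141 [-0.00026845 -0.00276799] [0.49107914 0.06521887] 0.0015094591666290319
0.146 28 [-0.00052113 -0.00271539] [0.49082646 0.06527147] 0.0016730582510993438
0.146 66 [ 0.00019346 -0.00277301] [0.49154105 0.06521385] 0.0014963929293540731
39 ((0.49098676443099976, 0.0636720359325409), 0.02736274152994156)
((491.35333251953125, 64.58984375), (81.65023803710938, 85.95260620117188), 78.61323547363281)
((491.7376403808594, 64.07730102539062), (77.4415512084961, 80.59437561035156), 75.70562744140625)
```

Request:
servo_tool(
  steps=[
    [[-0.017,-0.012,0.1,0,0,0,255],[-0.017,-0.012,0.25,0,0,0,255],[-0.017,-0.012,0.35,0,0,0,255],[-0.017,-0.012,0.42,0,0,0,255],[-0.017,-0.012,0.47,0,0,0,255],[-0.017,-0.012,0.47,0,0,0,255]],
  ],
)

```text
time_s: 8.25
ee_pos: [0.4918, 0.0656, 0.1065]
ee_rot: [[-0.755, 0.655, -0.001], [0.655, 0.755, -0.0], [0.001, -0.001, -1.0]]
ft_force: [-0.5, -0.9, -0.3]
opening: 0.286
```

```bash
python3 -c "
from st import *
st((.492,.066,.097))"
```

```text
8.25 [0.4918 0.0656 0.1065] 0.286 F [-0.5 -0.9 -0.3] T [ 0.05 -0.05 -0.02] yaw 139.06 tilt [-0.001 -0.    -1.   ] d [0.0001 0.0005 0.0095] wz -0.0001
```

Request:
servo_tool(
  steps=[
    [[0,0,0.03,0,0,0,255],[0,0,0.06,0,0,0,255],[0,0,0.08,0,0,0,255],[0,0,0.095,0,0,0,255],[0,0,0.105,0,0,0,255],[0,0,0.105,0,0,0,255]],
  ],
)

```text
time_s: 8.85
ee_pos: [0.4925, 0.0656, 0.0972]
ee_rot: [[-0.755, 0.655, 0.001], [0.655, 0.755, -0.0], [-0.001, 0.001, -1.0]]
ft_force: [-0.5, -0.7, 2.3]
opening: 0.286
```

```bash
python3 - <<'E'
from st import *
e,R,y=st((.492,.066,.097));over('s4.png','c4.png',.012,e[:2]+[0,-.0025],y-180+.2)
E
```

```text
8.85 [0.4925 0.0656 0.0972] 0.286 F [-0.5 -0.7  2.3] T [-0.1   0.02  0.  ] yaw 139.05 tilt [ 0.001 -0.    -1.   ] d [ 0.0007 -0.      0.0002] wz -0.0001
```

View pics/c4.png

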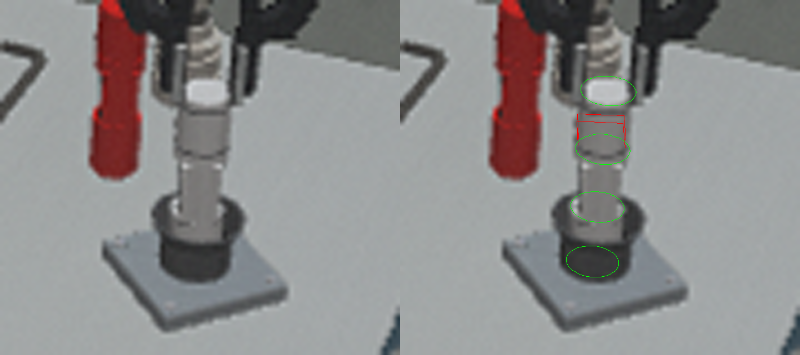

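```bash
cat > fit.py <<'E'
from st import *
from scipy.optimize import minimize
m=ctrl.camera_model('top');a=cv2.imread('pics/top1.png').astype(float);u0,v0=290,215;W,H=45,50;S=16
I=a[v0:v0+H,u0:u0+W]
t=np.linspace(0,2*np.pi,48)
def poly(pts):
    # pixel centres at integers -> sub-pixel canvas
    q=np.array([proj(m,p) for p in pts]);return ((q-[u0,v0]+.5)*S).astype(np.int32)
def layers(x):
    ax,ay,y,z=x[0],x[1],np.radians(x[2]),0.0025
    w=lambda X,Y,Z:[ax+np.cos(y)*X-np.sin(y)*Y,ay+np.sin(y)*X+np.cos(y)*Y,Z+z]
    ring=lambda Z:[w(.015*np.cos(s),.015*np.sin(s),Z) for s in t]
    L=np.zeros((H*S,W*S),np.uint8)
    cv2.fillPoly(L,[cv2.convexHull(poly(ring(0)+ring(.077)))],4)
    cv2.fillPoly(L,[poly([w(0,.013,.077),w(.035,.013,.077),w(.035,-.013,.077),w(0,-.013,.077)])],1)
    cv2.fillPoly(L,[cv2.convexHull(poly(ring(.077)+ring(.115)))],2)
    cv2.fillPoly(L,[poly(ring(.115))],3)
    return np.stack([(L==k).reshape(H,S,W,S).mean((1,3)) for k in range(5)],-1)
def cost(x,full=False):
    A=layers(x);mask=(A[...,4]<.01)&R0
    B=A[mask][:,:4];Y=I[mask];c,_,_,_=np.linalg.lstsq(B,Y,rcond=None);r=Y-B@c
    return (np.minimum(r**2,900)).sum()/mask.sum()
uv=np.array([proj(m,[.444,.275,.1])]).ravel()-[u0,v0];yy,xx=np.mgrid[:H,:W];R0=np.hypot(xx-uv[0],yy-uv[1]+4)<17
best=min((minimize(cost,[.4435,.275,g],method='Nelder-Mead',options=dict(initial_simplex=[[.4435,.275,g],[.4455,.275,g],[.4435,.277,g],[.4435,.275,g+6]],xatol=1e-4,fatol=1e-3)) for g in(-14,-8,-2)),key=lambda r:r.fun)
print(best.x,best.fun)
for g in range(-14,2,2): print(g,round(minimize(lambda q:cost([q[0],q[1],g]),best.x[:2],method='Nelder-Mead',options=dict(initial_simplex=[best.x[:2],best.x[:2]+[.001,0],best.x[:2]+[0,.001]],maxiter=60)).fun,2))
E
python3 fit.py
```

```text
[ 0.44331457  0.27607922 -6.5891551 ] 137.72513849719564
-14 232.25
-12 199.56
-10 168.89
-8 146.48
-6 141.42
-4 167.68
-2 194.33
0 221.65
```

Request:
servo_tool(
  steps=[
    [[0,0,0.007,0,0,0,255],[0,0,0.012,0,0,0,255],[0,0,0.012,0,0,0,255]],
  ],
)

```text
time_s: 9.2
ee_pos: [0.4932, 0.0655, 0.0971]
ee_rot: [[-0.755, 0.655, 0.003], [0.655, 0.755, -0.0], [-0.002, 0.002, -1.0]]
ft_force: [-1.3, -0.4, 7.9]
opening: 0.292
```

Request:
servo_tool(
  steps=[
    [[0,0,-0.004,0,0,0.0014,255],[0,0,-0.004,0,0,0.0014,255],[0,0,-0.004,0,0,0.0014,255],[0,0,-0.004,0,0,0.0014,255]],
  ],
)

```text
time_s: 9.6
ee_pos: [0.4929, 0.0656, 0.0971]
ee_rot: [[-0.749, 0.662, 0.002], [0.662, 0.749, 0.0], [-0.002, 0.001, -1.0]]
ft_force: [-1.5, -0.3, 7.2]
opening: 0.293
```

```bash
python3 - <<'E'
from st import *
e,R,y=st();over('s5.png','c5.png',.012,e[:2]+[-.0005,-.0025],y-180+.6)
p,d=cap('top','top5.png');C=cloud('top',d)
for n,c in(('arbor',(.6438,-.066)),('hex',(.6439,.2469)),('red2',(.605,.0275)),('red1',(.540,.2246)),('nut',(.385,.16)),('ring',(.641,.129))):
  for k,f in(('top','top1.npy'),('scene','scene1.npy')):
    a=cloud(k,np.load(f));b=C if k=='top' else cloud(k,np.load('last.npy'));o=[]
    for q in(a,b):
        q=q.reshape(-1,3);q=q[(np.hypot(*(q[:,:2]-c).T)<.045)&(q[:,2]>.008)&(q[:,2]<.125)];o+=[len(q),np.round(q.mean(0),4)]
    print(n,k,o)
o=cv2.imread('pics/top5.png')[100:400,240:540];cv2.imwrite('pics/top5c.png',cv2.resize(o,(600,600)))
E
```

```text
9.6 [0.4929 0.0656 0.0971] 0.293 F [-1.5 -0.3  7.2] T [-0.18  0.31  0.03] yaw 138.54 tilt [ 0.002  0.    -1.   ] d [-0.001  -0.0025  0.0001] wz -0.0015
arbor top [397, array([ 0.6371, -0.061 ,  0.0575]), 0, array([nan, nan, nan])]
arbor scene [378, array([ 0.6344, -0.0608,  0.0501]), 146, array([ 0.6306, -0.0655,  0.0439])]
hex top [409, array([0.6379, 0.2463, 0.073 ]), 406, array([0.6378, 0.2462, 0.073 ])]
hex scene [578, array([0.6332, 0.2527, 0.059 ]), 573, array([0.633 , 0.2528, 0.0591])]
red2 top [357, array([0.6033, 0.0278, 0.0844]), 0, array([nan, nan, nan])]
red2 scene [401, array([0.597 , 0.0309, 0.069 ]), 348, array([0.5971, 0.0321, 0.0631])]
red1 top [322, array([0.5415, 0.2223, 0.0885]), 318, array([0.5416, 0.2223, 0.0889])]
red1 scene [432, array([0.5341, 0.2298, 0.0796]), 534, array([0.533 , 0.2292, 0.0694])]
nut top [198, array([0.3853, 0.1603, 0.02  ]), 201, array([0.3854, 0.1602, 0.0201])]
nut scene [221, array([0.3811, 0.163 , 0.0162]), 217, array([0.3811, 0.1629, 0.0165])]
ring top [254, array([0.6409, 0.1298, 0.0125]), 255, array([0.6407, 0.1299, 0.0126])]
ring scene [71, array([0.6293, 0.1201, 0.0113]), 75, array([0.6301, 0.12  , 0.0113])]<stdin>:8: RuntimeWarning: Mean of empty slice.
  ret = um.true_divide(
```

View pics/top5c.png

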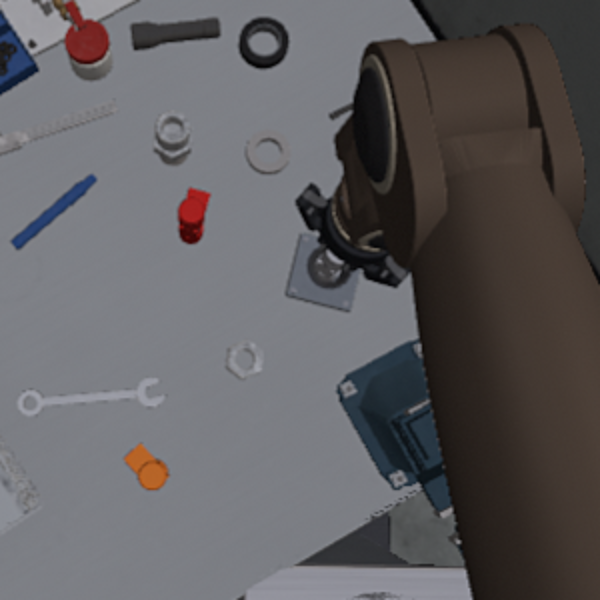

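View pics/c5.png

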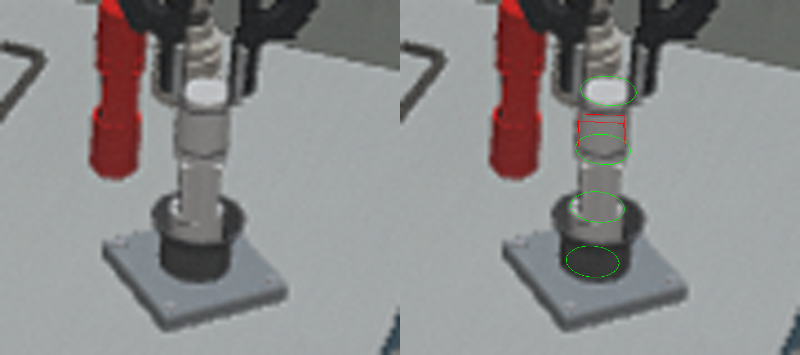

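```bash
python3 -c "
from h import *
print(ctrl.sign_off())"
```

```text
the job is handed in; nothing more can be done
None
```

The mirror tube is standing fully down in the camera's collar, still gripped, with its mirror turned to the arbor. I handed the job in at about 9.7 s of the 38 s allowed.

- **Seating:** the tube met the floor at the expected height (foot about 12 mm above the table). It is pressed down with about 7 N, its axis is within about 0.2° of vertical, and side forces are small. A model of the seated tube drawn over the last scene picture matches what is there.
- **Aim:** I estimate the mirror looks along -40.7° to -41.5°, and the seat-to-arbor direction measured -40.6° to -41.1° from the two cameras. The two ways of measuring the tube's turn disagreed by about 1°, so I took a value between them. That leaves roughly 1 to 1.5° of uncertainty, or about 5 mm at most at the arbor.
- **Not checked:** I had no view through the upward-looking camera, and the visor is hidden in the final pictures. The aim therefore rests on the angle before the grasp plus the turn of the gripper. The tube did not turn noticeably during the grasp and lift.
- **Other things:** the adapter, nut, ring and the red look-alike nearest the tube's start place are where they were. The arm hid the arbor and the red look-alike by the collar in the last top view. In the scene view both are only partly visible, standing, with no sign of having moved.

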